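Check the valves of a cylinder head and hold one open for inspection

TASK

Check that the valves of this cylinder head, fitted with light checking springs, move freely: take the brass drift out of the tool block and, with its tip on the end of the valve stem, press each valve at least 3 mm open and let it spring shut, going round the head: first the inlet valve beside the cam-chain tunnel, then the other inlet valve, then the other exhaust valve, the one away from the tunnel. Last, push the exhaust valve beside the tunnel 6 mm open and keep it there, so that I can inspect its seat through the exhaust port: finish while holding it open with the drift in the gripper, do not let go. Leave the other tools and parts on the bench where they are.

Things in the scene. Friction and masses are not known exactly. Their poses are not given: they have to be found in the camera images.
- drift_grip (a point): the brass drift: a plain stepped round bar standing upright in one of the three holes of the tool block, 150 mm long, 0.18 kg. Upper 70 mm is the grip, 18 mm thick; lower 80 mm is the shaft, 10 mm thick. This point is on its axis at the middle of the grip, 115 mm above the tip and 35 mm below the top; its z axis points up along the drift
- drift_tip (a point): centre of the flat 10 mm wide lower end of the drift; in the block it stands 10 mm above the bench and 45 mm deep in its hole
- drift: the drift itself; its origin is the centre of its lower end, z up along it
- tool_block: wooden block lying on the bench, 190 x 62 mm, 55 mm tall; origin under its centre, x along its length. Three upright holes 12 mm wide, 45 mm deep, at -60, 0 and +60 mm along x, hold the drift, the punch and the scraper in any order
- head: aluminium motorcycle cylinder head lying cam box upwards on two wooden bearers, heavy, does not move, turned any way round; 148 x 164 mm over its walls, rim 140 mm and journal pillars 136 mm above the bench. Origin on the bench in the middle of the four valves, under the spark-plug well; z up, +x to the inlet side, -x to the exhaust side, +y to the cam-chain tunnel
- head_stub (a point): centre of the mouth of the rubber inlet stub, 47 mm thick, which sticks out of the head's inlet side, 114 mm from the head's origin; opposite it is the exhaust flange with its two studs, which reach out 110 mm
- head_tunnel (a point): middle of the cam-chain tunnel, at rim height: an open slot right through one end of the head, 77 mm from the head's origin
- inlet_tunnel (a joint): how far the tunnel-side inlet valve is pushed open along its stem, m: 0 closed, 0.010 at the stop. Its light checking spring takes 5 N to start it and 1 N per mm more, and closes it by itself
- inlet_tunnel_stem (a point): centre of the end face of the tunnel-side inlet valve's stem (moves with the valve); z axis up along the stem. The stem is 6 mm thick, stands 3.5 mm proud of its 24 mm spring retainer and lies 20 mm down a coaxial round bore 29 mm wide, which leans 10 degrees outwards from the head's middle. The drift goes down the bore along this axis
- inlet_plain (a joint): how far the other inlet (away from the tunnel) valve is pushed open along its stem, m: 0 closed, 0.010 at the stop. Its light checking spring takes 5 N to start it and 1 N per mm more, and closes it by itself
- inlet_plain_stem (a point): centre of the end face of the other inlet (away from the tunnel) valve's stem (moves with the valve); z axis up along the stem. The stem is 6 mm thick, stands 3.5 mm proud of its 24 mm spring retainer and lies 20 mm down a coaxial round bore 29 mm wide, which leans 10 degrees outwards from the head's middle. The drift goes down the bore along this axis
- exhaust_plain (a joint): how far the other exhaust (away from the tunnel) valve is pushed open along its stem, m: 0 closed, 0.010 at the stop. Its light checking spring takes 5 N to start it and 1 N per mm more, and closes it by itself
- exhaust_plain_stem (a point): centre of the end face of the other exhaust (away from the tunnel) valve's stem (moves with the valve); z axis up along the stem. The stem is 6 mm thick, stands 3.5 mm proud of its 24 mm spring retainer and lies 20 mm down a coaxial round bore 29 mm wide, which leans 10 degrees outwards from the head's middle. The drift goes down the bore along this axis
- exhaust_tunnel (a joint): how far the tunnel-side exhaust valve is pushed open along its stem, m: 0 closed, 0.010 at the stop. Its light checking spring takes 5 N to start it and 1 N per mm more, and closes it by itself
- exhaust_tunnel_stem (a point): centre of the end face of the tunnel-side exhaust valve's stem (moves with the valve); z axis up along the stem. The stem is 6 mm thick, stands 3.5 mm proud of its 24 mm spring retainer and lies 20 mm down a coaxial round bore 29 mm wide, which leans 10 degrees outwards from the head's middle. The drift goes down the bore along this axis
- punch: slim dark steel pin punch standing in the tool block, 125 mm long, 12 mm thick grip; leave it there
- scraper: scraper with a bulged wooden handle (29 mm at the widest) standing in the tool block, 184 mm tall; leave it there
- piston: aluminium piston standing on the bench, 95 mm in diameter, 60 mm tall; origin under its centre
- clutch_cover: round grey cast cover lying flat, 175 mm across, 48 mm tall; origin under its centre
- bucket_tray: grey plastic tray with the four tappet buckets taken out of the head, 135 x 100 mm, 28 mm tall; origin under its centre
- spanner: steel open-ended spanner, 170 mm long, lying flat; origin near its middle

How it is judged:
By the outcome, as a careful person would: the job done as asked, in the order asked, and still so for the second after the job is handed in, while the arm keeps its last pose, push and grip.
It also fails if it takes over 58 s, if anything falls off the work surface, if the arm or the gripper's body presses on something with over 40 N, if the wrist force passes 120 N, or if a joint passes its speed limit or range.

ROBOT

A 6-joint arm with a two-finger parallel gripper is mounted at the origin on the work surface. World frame = base frame: x ahead of the robot, y to its left, z up, the work surface at z = 0. Lengths are in mm, angles in degrees, forces in N, time in s.
With the tool pointing down it reaches from about 350 to 850 mm from the base axis. Payload 8.1 kg.
Tool frame: the origin (TCP) lies between the finger pads; the fingertips stand 11 mm ahead of it and the grasp point (between the pads) lies 8 mm behind it; z points along the fingers, y is the line along which they close (so a half turn about z gives the same grasp; the last joint's range is limited). The gripper opens to 85 mm and grips with 20 to 120 N. Pads are 22 mm wide; open, the fingers measure 114 mm over their backs; the gripper's body (76 mm by 85 mm) begins 54 mm behind the grasp point. The pads swing forward as they close: fully open they stand 13 mm farther back than shut.
Start: joints at [-77.716, 7.471, 85.268, -0, 87.261, -4.893], TCP at [177.218, -573.236, 242.292] pointing down, gripper open.
Joint ranges: [-169.43, 169.43], [-51.17, 129.36], [1.28, 143.12], [-76.62, 256.62], [0, 156.53], [-152.29, 152.29]. Speed limits (degrees/s): [136.94, 136.94, 159.86, 180, 180, 180].

INTERFACE

Orientations are given as [roll, pitch, yaw] about the fixed x, y, z axes, in that order (R = Rz(yaw) Ry(pitch) Rx(roll)).
In Python, from bench import r, snapshot, get_calibration gives the robot as it stands.
- The arm moves only by the tool step_arm, never from a script. Its argument "rows" is a list of rows, each a list of 2 entries, a list of its own where there are three numbers: the shift along the tool's x, y, z in mm, then the turn about the tool's z in degrees. In form: [[[tx, ty, tz], yaw], ...]. A call has 1 to 12 rows; each row is the pose to reach, as a shift and turn from the pose commanded when the call began, along the tool's axes at that moment; what a row does not reach only later rows make up. A row lasts 1/10 s, in which the tool goes at most 50 mm and 8.59 degrees, less where a joint would pass 70% of its speed; a pose out of reach is approached as far as the arm can. A call with a gripper value outside its range is refused whole. "fingers" is the opening, from 0 (shut) to 1 (fully open), set as the call begins (left out, the last holds). The fingers move at their own pace and stop on an object; "squeeze" is the grip in N (left out, the last holds). Time passes only in rows, so rows that repeat a pose let the fingers close. It gives the time, the measured TCP pose, the force, the opening and the grip force at its end, in the units of the state.
- r.sense(): the state, without advancing time (a new reading comes with each control period).
- snapshot(name): name is "scene" or "top" or "wrist"; returns the picture (420x560x3 uint8, blue, green, red); there is no depth.
- get_calibration(name): a dict with "fovy" (degrees; the focal length in pixels is half the picture's height over the tangent of half this angle, whatever the lens; pixels are square), "cx", "cy" (the principal point, pixels), "eye" and "orientation" of the camera in the world. Camera axes: x right, y up, looking along -z (the intrinsics and any distortion apply to the point x, -y, -z); pixel columns grow to the right and rows downward; lengths in mm; the calibration is good to about 2 mm. A picture is of the moment at which its call begins: read the wrist's pose just before it. get_calibration takes no time and is no camera call; for the wrist camera it gives the pose at the moment of the call.
- r.hand_in(): hands the job in; it is judged then, once.
The state is a dict: "time": time; "joint_pos": joint angles; "qd": joint speeds; "joint_efforts": joint torques, N m; "tool_pos": TCP position; "tcp_rot": TCP orientation; "ft_force": force on the tool from outside, world axes, zero at the start; "wrist_torque": the same for the moment, N m; "finger_gap": finger opening in mm; "grip_force": force on a finger pad.
Only numpy, scipy, OpenCV 4.12 (cv2) and the standard library are available. Lean on these libraries where they do the work, as an engineer would, in place of code of your own. Each camera call takes 0.05 s, during which the arm holds its last target. There are 200 camera calls.

## Working session

There is one attempt and no reset: what is moved stays moved. The work goes in short steps, Python scripts to look and compute and a tool call to move; the robot and the scene stay as the last step left them, time stands still between calls to the robot, and variables do not carry over. Pictures are saved under pics/ and viewed, at most 10 in all, crops included, and the job is handed in when it is done.

Besides the shell and the picture viewer there is one more tool, called after "Emit:" as name([rows], argument=value, ...), one row to a line, values as JSON. step_arm: Moves the arm, as the interface text tells. Its arguments: {"type":"object","properties":{"rows":{"type":"array"},"fingers":{"type":"number"},"squeeze":{"type":"number"}},"required":["rows"]}

```bash
mkdir -p pics; ls; python3 - <<'E'
from bench import r,snapshot,get_calibration
import cv2
for n in ["scene","top"]:
    cv2.imwrite(f"pics/{n}0.png",cv2.resize(snapshot(n),None,fx=1.4,fy=1.4,interpolation=cv2.INTER_CUBIC)); print(get_calibration(n))
print(get_calibration("wrist")); print(r.sense())
E
```

```text
pics
{'fovy': 53.427853147221526, 'cx': 284.499580808639, 'cy': 210.40756835591267, 'eye': array([1109.81180532, -394.86613258,  899.6232872 ]), 'orientation': array([39.7943813 ,  0.43003643, 55.23889772])}
{'fovy': 45.24428247670289, 'cx': 282.3613461872452, 'cy': 203.9531527050681, 'eye': array([ 464.73912687,  -20.14865837, 1264.85685225]), 'orientation': array([  5.86491898,  -0.17910618, -88.83687807])}
{'fovy': 69.31029543603553, 'cx': 282.85691877115244, 'cy': 205.48608006609902, 'eye': array([ 257.86097259, -548.09238105,  372.63002269]), 'orientation': array([-18.9962611 ,   0.09570778, -72.88166567])}
{'time': 0.1, 'joint_pos': array([-7.77166130e+01,  7.51062968e+00,  8.53232722e+01, -9.39580322e-04,
        8.72625250e+01, -4.89117634e+00]), 'qd': array([ 0.0882667 , -0.1534747 , -0.14634259,  0.01073189,  0.02243681,
        0.12935575]), 'joint_efforts': array([ 1.26975552e-03, -5.70951033e+01, -5.01941586e+01, -4.93199491e-05,
        8.13079620e-03,  3.10119231e-05]), 'tool_pos': array([ 177.10188086, -572.76149583,  241.34867538]), 'tcp_rot': array([-1.79903844e+02, -7.28666908e-03,  1.71746029e+01]), 'ft_force': array([ 0.12935306, -0.48369849, -1.58843567]), 'wrist_torque': array([ 0.00166353, -0.00896625, -0.00025101]), 'grip_force': 0.0, 'finger_gap': 85.57232637069077}
```

View pics/scene0.png

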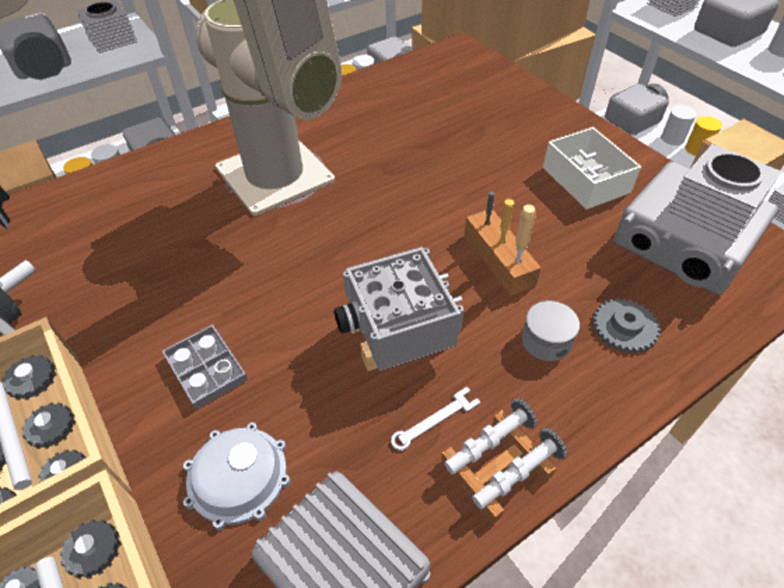

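View pics/top0.png

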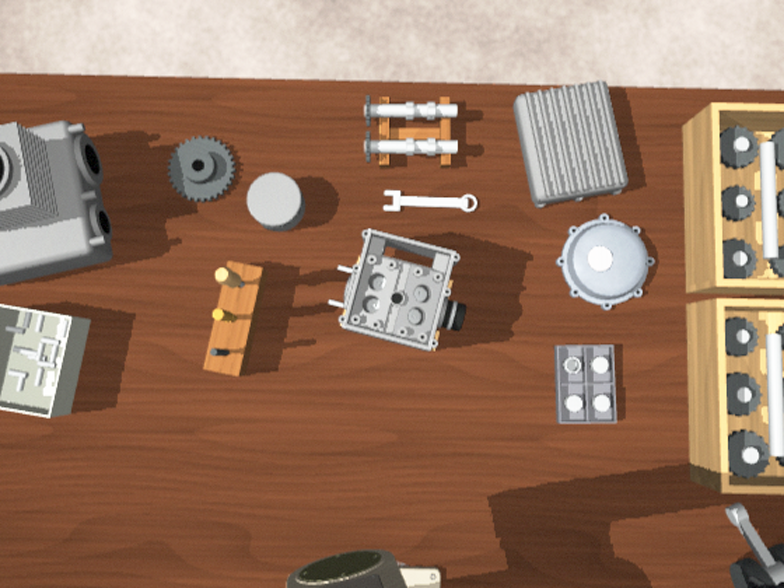

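The head has its tunnel slot on the far side (top view, about (410,255)) and its stub to the right at (455,316). The drift is the brass middle tool, with its top at (218,314) in the top view and (509,203) in the scene view. The plug well is at (397,298).

```bash
cat > h.py <<'E'
import numpy as np, cv2
from scipy.spatial.transform import Rotation as R
from bench import r,snapshot,get_calibration
def ray(c,px):
    f=210/np.tan(np.radians(c["fovy"]/2))
    d=np.array([(px[0]-c["cx"])/f,-(px[1]-c["cy"])/f,-1])
    return np.array(c["eye"]),R.from_euler("xyz",c["orientation"],degrees=True).as_matrix()@d
def plane(c,px,z):
    e,d=ray(c,px); return e+d*(z-e[2])/d[2]
def tri(cs,ps):
    A=np.zeros((3,3));b=np.zeros(3);L=[]
    for c,p in zip(cs,ps):
        e,d=ray(c,p);d=d/np.linalg.norm(d);P=np.eye(3)-np.outer(d,d);A+=P;b+=P@e;L.append((e,P))
    x=np.linalg.solve(A,b); return x,[np.linalg.norm(P@(x-e)) for e,P in L]
def proj(c,X):
    f=210/np.tan(np.radians(c["fovy"]/2))
    q=R.from_euler("xyz",c["orientation"],degrees=True).as_matrix().T@(np.array(X)-c["eye"])
    return np.array([c["cx"]+f*q[0]/-q[2], c["cy"]-f*q[1]/-q[2]])
def totool(dv):
    s=r.sense(); return R.from_euler("xyz",s["tcp_rot"],degrees=True).as_matrix().T@np.array(dv)
E
python3 - <<'E'
from h import *
t=get_calibration("top");s=get_calibration("scene")
T=lambda x,y:(x/1.4,y/1.4)
print("drift",tri([t,s],[T(217,314),T(509,203)]),plane(t,T(217,314),160))
for n,p in dict(scr=(222,275),punch=(217,351)).items(): print(n,plane(t,T(*p),190 if n=="scr" else 135))
for p in [(263,263),(240,375),(206,371)]: print("blk",plane(t,T(*p),55))
for p in [(367,231),(459,256),(435,347),(344,323)]: print("rim",plane(t,T(*p),140))
print("well",tri([t,s],[T(397,298),T(399,286)]),"stub",plane(t,T(464,317),80))
for p in [(376,283),(372,304),(422,293),(412,312)]: print("valve",plane(t,T(*p),110))
E
```

```text
drift (array([528.37469689, 259.60425588, 150.61375604]), [np.float64(0.23206194294094937), np.float64(0.23206194294119545)]) [527.70146607 257.05506885 160.        ]
scr [585.9460622  244.63096126 190.        ]
punch [470.14693146 260.60663739 135.        ]
blk [623.50133562 208.03432434  55.        ]
blk [430.71355368 239.53825551  55.        ]
blk [436.29295294 297.61924106  55.        ]
rim [667.93029378  26.19421534 140.        ]
rim [ 630.2435485  -122.88359051  140.        ]
rim [483.48273795 -86.36535998 140.        ]
rim [518.63700737  59.21219847 140.        ]
well (array([562.36722715, -22.83936397, 128.17949975]), [np.float64(1.9290550071819124), np.float64(1.9290550071818766)]) stub [ 535.71782217 -137.91583605   80.        ]
valve [586.95420873  10.5055092  110.        ]
valve [552.17441839  16.26698064 110.        ]
valve [571.98683105 -65.47414019 110.        ]
valve [540.3764502  -49.59644495 110.        ]
```

Emit:
step_arm([
  [[290,-346,-60],0],
  [[290,-346,-60],0],
  [[290,-346,-60],0],
  [[290,-346,-60],0],
  [[290,-346,-60],0],
  [[290,-346,-60],0],
  [[290,-346,-60],0],
  [[290,-346,-60],0],
  [[290,-346,-60],0],
  [[290,-346,-60],0],
  [[290,-346,-60],0],
])

```text
time: 1.2
tool_pos: [352.5, -155.9, 302.3]
tcp_rot: [180.0, -0.0, 17.4]
ft_force: [1.1, 0.0, 0.6]
finger_gap: 85.1
grip_force: 0.0
```

Emit:
step_arm([
  [[291,-345,26],26.5],
  [[291,-345,26],26.5],
  [[291,-345,26],26.5],
  [[291,-345,26],26.5],
  [[291,-345,26],26.5],
  [[291,-345,26],26.5],
  [[291,-345,26],26.5],
  [[291,-345,26],26.5],
  [[291,-345,26],26.5],
  [[291,-345,26],26.5],
  [[291,-345,26],26.5],
])

```text
time: 2.3
tool_pos: [529.4, 259.7, 273.3]
tcp_rot: [179.9, 0.2, -9.3]
ft_force: [0.2, -0.8, -0.3]
finger_gap: 85.3
grip_force: 0.0
```

```bash
python3 - <<'E'
from h import *
s=r.sense();print(s["time"],s["tool_pos"],s["tcp_rot"],s["joint_pos"])
c=get_calibration("wrist");print(c);im=snapshot("wrist")
cv2.imwrite("pics/w1.png",im);cv2.imwrite("pics/w1v.png",cv2.resize(im,None,fx=1.4,fy=1.4))
E
```

```text
2.3 [529.38997165 259.6672036  273.32534363] [179.92343652   0.18936958  -9.27083647] [2.11287549e+01 5.42642635e+00 8.42447248e+01 2.97899504e-02
 9.05309266e+01 1.20399688e+02]
{'fovy': 69.31029543603553, 'cx': 282.85691877115244, 'cy': 205.48608006609902, 'eye': array([613.18514105, 246.42681556, 404.33610661]), 'orientation': array([-1.91891377e+01, -9.68981304e-02, -9.93273230e+01])}
```

View pics/w1v.png

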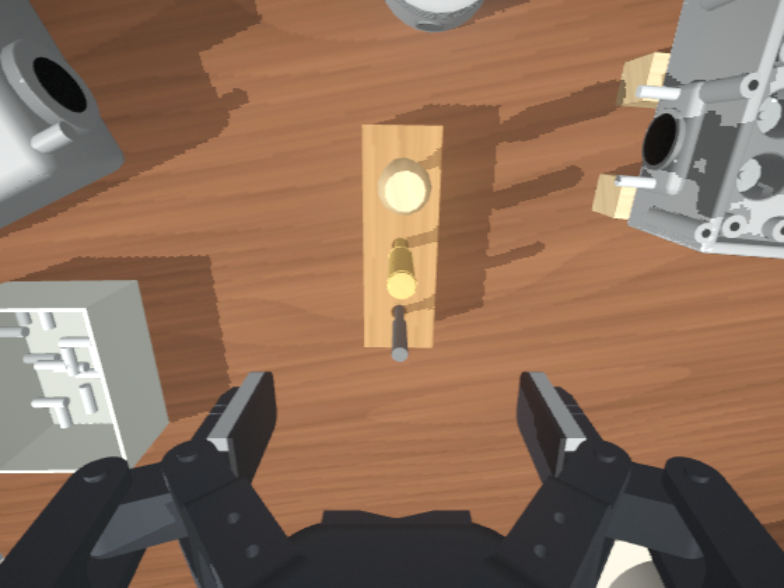

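The drift's top face is at (401,286), between the scraper (405,190) and the punch (399,354). The block's axis is lined up with the picture.

```bash
python3 - <<'E'
from h import *
c=get_calibration("wrist");s=r.sense()
p=plane(c,(401/1.4,287/1.4),160);print(p, plane(c,(405/1.4,192/1.4),190),plane(c,(399/1.4,354/1.4),135))
print(totool(p-s["tool_pos"]))
E
```

```text
[528.60647117 254.84306302 160.        ] [587.84316992 243.70608405 190.        ] [470.51939354 265.29266853 135.        ]
[  0.4402341    2.80322771 113.90849794]
```

Emit:
step_arm([
  [[0.5,3,30],0],
  [[0.5,3,65],0],
  [[0.5,3,95],0],
  [[0.5,3,120],0],
  [[0.5,3,136],0],
  [[0.5,3,143],0],
  [[0.5,3,143],0],
], fingers=1)

```text
time: 3.05
tool_pos: [528.3, 254.2, 132.8]
tcp_rot: [180.0, 0.1, -9.4]
ft_force: [0.9, 0.5, 0.2]
finger_gap: 85.8
grip_force: 0.0
```

Emit:
step_arm([
  [[0,0,0],0],
  [[0,0,0],0],
  [[0,0,0],0],
  [[0,0,0],0],
  [[0,0,0],0],
  [[0,0,0],0],
  [[0,0,0],0],
  [[0,0,0],0],
], fingers=0, squeeze=90)

```text
time: 3.85
tool_pos: [528.7, 255.8, 134.0]
tcp_rot: [-180.0, -0.1, -9.3]
ft_force: [-0.6, -0.2, 5.8]
finger_gap: 15.8
grip_force: 87.6
```

Emit:
step_arm([
  [[0,0,-10],0],
  [[0,0,-30],0],
  [[0,0,-60],0],
  [[0,0,-100],0],
  [[0,0,-140],0],
  [[0,0,-170],0],
  [[0,0,-180],0],
  [[0,0,-180],0],
])

```text
time: 4.65
tool_pos: [528.8, 255.7, 314.8]
tcp_rot: [-179.9, -0.1, -9.3]
ft_force: [0.4, 0.3, -1.8]
finger_gap: 15.8
grip_force: 88.2
```

```bash
python3 - <<'E'
from h import *
s=r.sense();print({k:s[k] for k in("time","tool_pos","tcp_rot","ft_force","wrist_torque","finger_gap","grip_force","joint_pos")})
c=get_calibration("wrist");print(c);im=snapshot("wrist")
cv2.imwrite("pics/w2.png",im);cv2.imwrite("pics/w2v.png",cv2.resize(im,None,fx=1.4,fy=1.4))
E
```

```text
{'time': 4.65, 'tool_pos': array([528.80825655, 255.66889788, 314.76753083]), 'tcp_rot': array([-1.79926411e+02, -1.34081917e-01, -9.32229532e+00]), 'ft_force': array([ 0.44364996,  0.29069971, -1.8184825 ]), 'wrist_torque': array([ 0.00684401,  0.01299838, -0.00986958]), 'finger_gap': 15.790197967433459, 'grip_force': 88.1876277923584, 'joint_pos': array([ 2.08043954e+01,  4.29668290e+00,  8.11627049e+01, -3.65951941e-03,
        9.43877069e+01,  1.20126320e+02])}
{'fovy': 69.31029543603553, 'cx': 282.85691877115244, 'cy': 205.48608006609902, 'eye': array([611.81165534, 242.10887748, 446.20462837]), 'orientation': array([-1.88685681e+01,  5.19794107e-02, -9.93826043e+01])}
```

View pics/w2v.png

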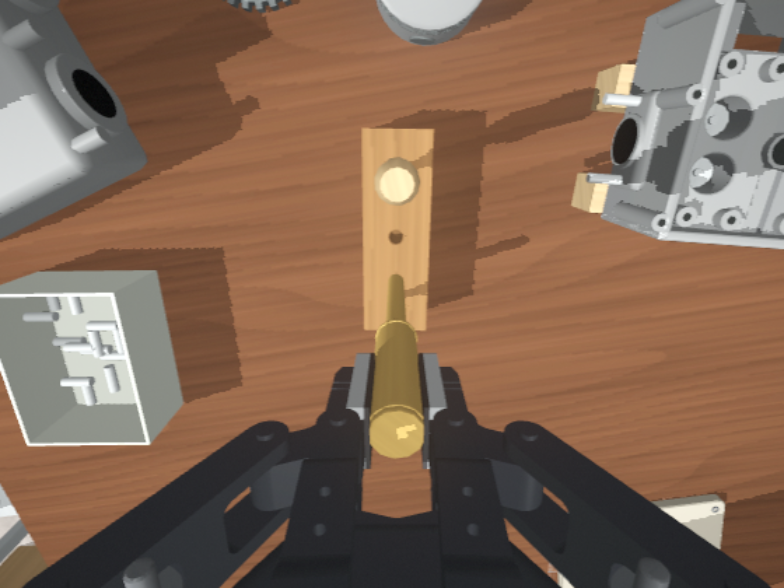

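The drift is held upright; its tip is at (397,278) and the hole it left is at (396,237). Next I go over the head, aligned with its axes.

Emit:
step_arm([
  [[5,35,0],1],
  [[12,80,0],3],
  [[18,125,0],5],
  [[24,170,0],5],
  [[31,215,0],5],
  [[35,250,0],5],
  [[38,266,0],5],
  [[38,266,0],5],
  [[38,266,0],5],
])

```text
time: 5.6
tool_pos: [521.7, -13.1, 310.8]
tcp_rot: [180.0, 0.2, -14.4]
ft_force: [-1.0, -0.1, -1.5]
finger_gap: 16.4
grip_force: 88.3
```

```bash
python3 - <<'E'
from h import *
import json
s=r.sense();print({k:s[k] for k in("time","tool_pos","tcp_rot")})
c=get_calibration("wrist");print(c);im=snapshot("wrist")
json.dump({k:np.array(v).tolist() for k,v in c.items()},open("c3.json","w"))
cv2.imwrite("pics/w3.png",im);cv2.imwrite("pics/w3v.png",cv2.resize(im,None,fx=1.4,fy=1.4,interpolation=cv2.INTER_CUBIC))
p=plane(c,(397/1.4,280/1.4),191);print(p,totool(p-s["tool_pos"]))
E
```

```text
{'time': 5.6, 'tool_pos': array([521.7334143 , -13.09732906, 310.79302318]), 'tcp_rot': array([179.99338114,   0.23038362, -14.38435075])}
{'fovy': 69.31029543603553, 'cx': 282.85691877115244, 'cy': 205.48608006609902, 'eye': array([604.07510701, -33.8807255 , 441.76768973]), 'orientation': array([-1.92254189e+01, -2.84982550e-02, -1.04441020e+02])}
[524.0889157  -14.05249808 191.        ] [  2.89956859   0.34041042 119.78441368]
```

View pics/w3v.png

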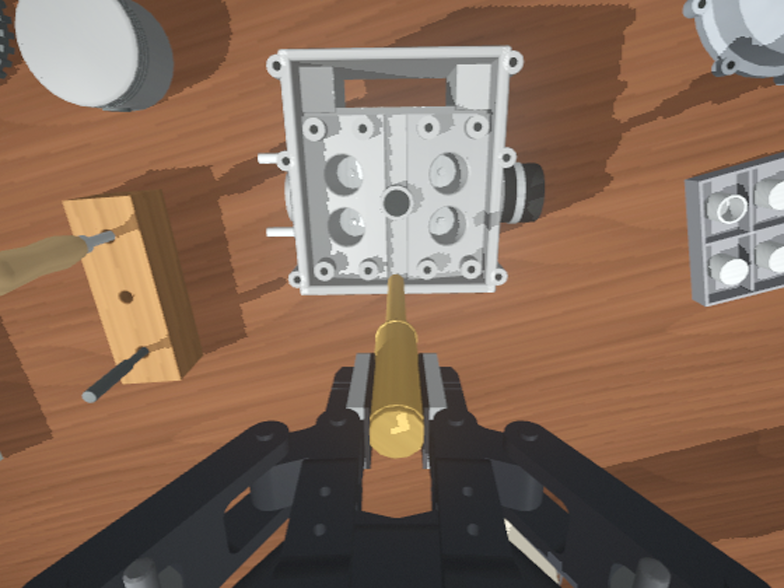

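The head is square in the picture, tunnel up. The bores are near (346,174), (347,226), (447,172) and (446,224), with the plug well at (397,203) and the stub to the right. Cropping in on the stems.

```bash
python3 - <<'E'
import cv2
im=cv2.imread("pics/w3.png")[98:188,222:342]
cv2.imwrite("pics/w3c.png",cv2.resize(im,None,fx=6.5,fy=6.5,interpolation=cv2.INTER_CUBIC))
E
```

```text
(no output)
```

View pics/w3c.png

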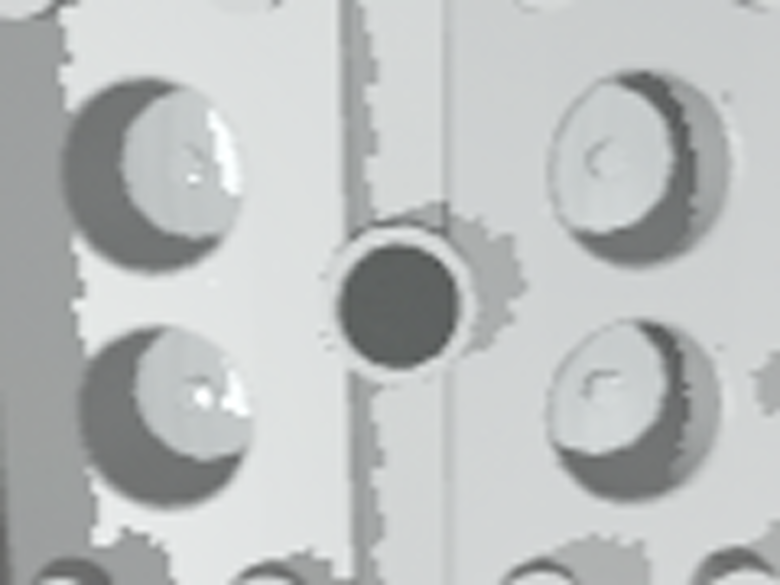

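Bore mouths in the crop are at (153,172), (167,415), (640,168) and (633,411); stem ends are near (197,165), (205,395), (606,158) and (604,388).

```bash
python3 - <<'E'
from h import *
import json
c={k:np.array(v) for k,v in json.load(open("c3.json")).items()}
tcp=np.array([521.73,-13.1,310.79]); 
Rm=R.from_euler("xyz",[180,0,-14.4],degrees=True).as_matrix()
q=lambda p:(222+(p[0]+.5)/6.5-.5,98+(p[1]+.5)/6.5-.5)
T=lambda p:Rm.T@(p-tcp)
print("tip front edge",T(plane(c,(397/1.4,275/1.4),187)))
for n,b,s in [("ET",(153,172),(197,165)),("EP",(167,415),(205,395)),("IT",(640,168),(606,158)),("IP",(633,411),(604,388))]:
    for z in (122,130):
        B=T(plane(c,q(b),z));B2=B+np.array([0,3.5*(1 if n[0]=="E" else -1),19.7])
        print(n,z,"bore->stem",B2.round(1),"stem direct",T(plane(c,q(s),z-19.7)).round(1))
print("well",T(plane(c,q((400,305)),128)).round(1))
print("rim", [T(plane(c,(x/1.4,y/1.4),140)).round(1) for x,y in [(280,50),(515,48),(495,292),(300,293)]])
# scene heights
t=get_calibration("top");s=get_calibration("scene")
for w in (122,130):
  for n,b in [("ET",(153,172)),("IP",(633,411)),("IT",(640,168)),("EP",(167,415))]:
    P=plane(c,q(b),w);print(n,w,proj(s,P)*1.4,proj(t,P)*1.4)
im=snapshot("scene")[165:265,230:340];cv2.imwrite("pics/s2.png",cv2.resize(im,None,fx=6,fy=6,interpolation=cv2.INTER_CUBIC))
E
```

```text
tip front edge [  4.51127974   0.34669157 123.79      ]
ET 122 bore->stem [ 61.4 -35.2 208.5] stem direct [ 61.  -33.7 208.5]
ET 130 bore->stem [ 62.  -34.2 200.5] stem direct [ 61.6 -32.9 200.5]
EP 122 bore->stem [ 23.  -34.5 208.5] stem direct [ 22.6 -33.6 208.5]
EP 130 bore->stem [ 24.5 -33.6 200.5] stem direct [ 24.1 -32.8 200.5]
IT 122 bore->stem [ 61.9  34.2 208.5] stem direct [ 62.1  34.3 208.5]
IT 130 bore->stem [ 62.5  33.2 200.5] stem direct [ 62.7  33.5 200.5]
IP 122 bore->stem [ 23.6  34.6 208.5] stem direct [ 23.8  35.3 208.5]
IP 130 bore->stem [ 25.1  33.6 200.5] stem direct [ 25.2  34.4 200.5]
well [ 41.5   0.  182.8]
rim [array([138. , -73.1, 170.8]), array([139.1,  74.6, 170.8]), array([-23.8,  74.4, 170.8]), array([-24.5, -72.7, 170.8])]
ET 122 [422.29281879 290.51500475] [376.73769531 279.89314767]
IP 122 [373.58619936 286.93117425] [415.97248025 314.85778667]
IT 122 [381.01827748 302.79524755] [422.0080004  292.10026516]
EP 122 [413.89737622 275.20834126] [370.73630649 302.65239708]
ET 130 [422.01626243 287.92441025] [377.29279908 279.15840947]
IP 130 [374.20932557 284.42180605] [415.81066484 313.47821837]
IT 130 [381.51534062 299.9301323 ] [421.73637823 291.14123159]
EP 130 [413.77914814 272.9516537 ] [371.40313304 301.49846633]
```

View pics/s2.png

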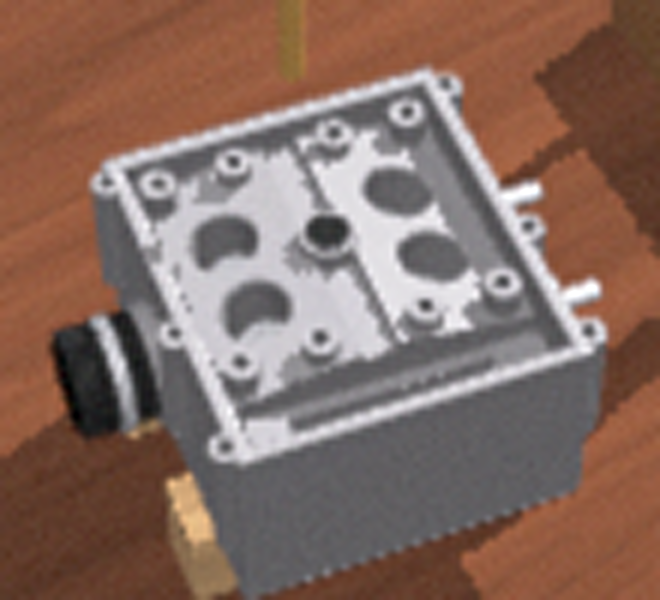

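Deck height is about 121 mm from the scene view, so the stem ends are near 102 and the head size checks (162 × 148). Now to the tunnel-side inlet, then down by small steps.

Emit:
step_arm([
  [[25,12,0],0],
  [[50,27,0],0],
  [[62.5,33.5,0],0],
  [[62.5,33.5,15],0],
  [[62.5,33.5,35],0],
  [[62.5,33.5,55],0],
  [[62.5,33.5,68],0],
  [[62.5,33.5,74],0],
  [[62.5,33.5,74],0],
])

```text
time: 6.6
tool_pos: [574.2, -60.3, 238.1]
tcp_rot: [180.0, 0.1, -14.3]
ft_force: [0.2, -0.2, -1.1]
finger_gap: 15.9
grip_force: 88.3
```

```bash
python3 - <<'E'
from h import *
s=r.sense();print(s["time"],s["tool_pos"],s["ft_force"])
im=snapshot("wrist");cv2.imwrite("pics/w4.png",cv2.resize(im[60:300,150:420],None,fx=2.5,fy=2.5,interpolation=cv2.INTER_CUBIC))
E
```

```text
6.6 [574.15381039 -60.30557583 238.05286745] [ 0.19327889 -0.2490402  -1.1443735 ]
```

View pics/w4.png

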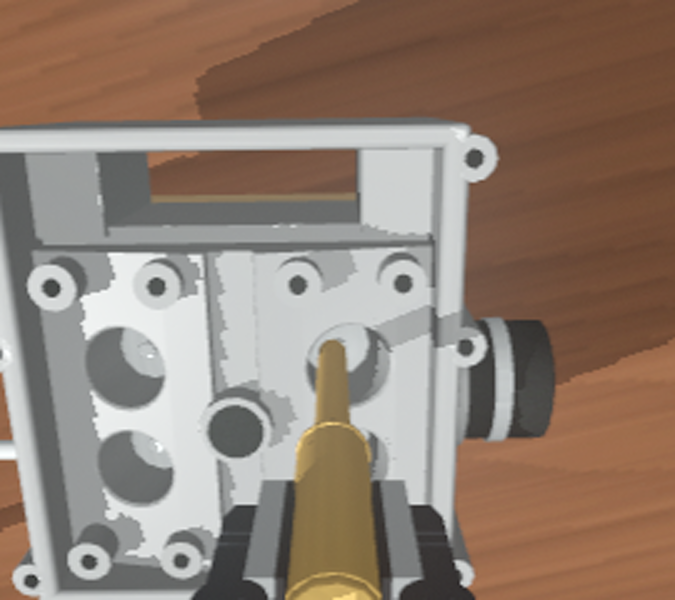

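The tip is at (331,345) inside the mouth of the right bore, over the retainer. Feeling down for contact.

Emit:
step_arm([
  [[0,0,3],0],
  [[0,0,5],0],
  [[0,0,5],0],
])

```text
time: 6.95
tool_pos: [575.0, -61.1, 234.6]
tcp_rot: [-180.0, -0.0, -14.3]
ft_force: [0.3, 0.6, -1.4]
finger_gap: 16.0
grip_force: 88.3
```

Emit:
step_arm([
  [[0,0,2],0],
  [[0,0,2],0],
  [[0,0,2],0],
])

```text
time: 7.25
tool_pos: [574.9, -61.1, 232.3]
tcp_rot: [180.0, 0.0, -14.3]
ft_force: [-0.2, 0.5, -2.1]
finger_gap: 16.0
grip_force: 88.3
```

Emit:
step_arm([
  [[0,0,2],0],
  [[0,0,2],0],
  [[0,0,2],0],
])

```text
time: 7.55
tool_pos: [574.9, -61.1, 230.2]
tcp_rot: [180.0, 0.0, -14.3]
ft_force: [-0.5, 0.6, -1.5]
finger_gap: 15.8
grip_force: 88.3
```

Emit:
step_arm([
  [[0,0,2],0],
  [[0,0,2],0],
  [[0,0,2],0],
])

```text
time: 7.85
tool_pos: [575.2, -61.1, 229.0]
tcp_rot: [-180.0, -0.1, -14.3]
ft_force: [-0.3, 0.1, 3.2]
finger_gap: 16.1
grip_force: 88.6
```

Emit:
step_arm([
  [[0,0,1],0],
  [[0,0,1],0],
  [[0,0,1],0],
])

```text
time: 8.15
tool_pos: [575.2, -61.0, 227.7]
tcp_rot: [-180.0, -0.0, -14.3]
ft_force: [0.1, 0.4, 4.7]
finger_gap: 15.9
grip_force: 88.6
```

Emit:
step_arm([
  [[0,0,1],0],
  [[0,0,1],0],
  [[0,0,1],0],
])

```text
time: 8.45
tool_pos: [575.3, -60.9, 226.8]
tcp_rot: [-180.0, -0.1, -14.3]
ft_force: [0.6, 1.1, 6.5]
finger_gap: 16.1
grip_force: 89.0
```

Emit:
step_arm([
  [[0,-0.5,2],0],
  [[0,-0.5,2],0],
  [[0,-0.5,2],0],
])

```text
time: 8.75
tool_pos: [575.5, -60.6, 225.2]
tcp_rot: [-180.0, -0.1, -14.3]
ft_force: [-1.7, 1.3, 7.6]
finger_gap: 15.8
grip_force: 89.0
```

Emit:
step_arm([
  [[0,0,1],0],
  [[0,0,1],0],
  [[0,0,1],0],
])

```text
time: 9.05
tool_pos: [575.5, -60.5, 224.3]
tcp_rot: [-180.0, -0.1, -14.3]
ft_force: [-0.9, 1.7, 8.3]
finger_gap: 15.9
grip_force: 89.1
```

The tunnel-side inlet opened about 5 mm (10 N). On to the other inlet.

Emit:
step_arm([
  [[0,0.5,-5],0],
  [[0,0.5,-20],0],
  [[0,0.5,-40],0],
  [[0,0.5,-50],0],
  [[-12,1,-50],0],
  [[-30,1,-50],0],
  [[-38,1,-50],0],
  [[-38,1,-45],0],
  [[-38,1,-30],0],
  [[-38,1,-15],0],
  [[-38,1,-9],0],
  [[-38,1,-9],0],
])

```text
time: 10.25
tool_pos: [537.4, -52.1, 230.4]
tcp_rot: [180.0, 0.2, -14.3]
ft_force: [-0.6, -0.3, -1.1]
finger_gap: 15.9
grip_force: 88.6
```

Emit:
step_arm([
  [[0,0,2],0],
  [[0,0,2],0],
  [[0,0,2],0],
])

```text
time: 10.55
tool_pos: [538.2, -52.2, 230.6]
tcp_rot: [-180.0, -0.0, -14.3]
ft_force: [0.1, -0.0, -1.3]
finger_gap: 15.8
grip_force: 88.6
```

Emit:
step_arm([
  [[0,0,2],0],
  [[0,0,2],0],
  [[0,0,2],0],
])

```text
time: 10.85
tool_pos: [538.4, -52.2, 229.1]
tcp_rot: [-180.0, -0.1, -14.3]
ft_force: [-0.3, 0.7, 3.7]
finger_gap: 16.2
grip_force: 88.7
```

Emit:
step_arm([
  [[0,0,2],0],
  [[0,0,2],0],
  [[0,0,2],0],
])

```text
time: 11.15
tool_pos: [538.4, -52.0, 227.0]
tcp_rot: [-180.0, -0.1, -14.3]
ft_force: [0.2, 2.1, 5.8]
finger_gap: 16.1
grip_force: 89.0
```

Emit:
step_arm([
  [[0,-0.5,3],0],
  [[0,-0.5,3],0],
  [[0,-0.5,3],0],
])

```text
time: 11.45
tool_pos: [538.8, -51.6, 224.4]
tcp_rot: [-180.0, -0.1, -14.3]
ft_force: [-0.2, 1.4, 8.2]
finger_gap: 15.9
grip_force: 89.1
```

Same contact height; about 4.7 mm open. Now the exhaust valve away from the tunnel.

Emit:
step_arm([
  [[0,0.5,-5],0],
  [[0,0.5,-25],0],
  [[0,0.5,-45],0],
  [[0,0.5,-50],0],
  [[0,-15,-50],0],
  [[-1,-35,-50],0],
  [[-1,-55,-50],0],
  [[-1,-67.5,-50],0],
  [[-1,-67.5,-45],0],
  [[-1,-67.5,-30],0],
  [[-1,-67.5,-15],0],
  [[-1,-67.5,-9],0],
])

```text
time: 12.65
tool_pos: [552.3, 13.3, 228.9]
tcp_rot: [179.9, 0.2, -14.4]
ft_force: [-1.0, -0.7, 3.8]
finger_gap: 16.1
grip_force: 89.0
```

Emit:
step_arm([
  [[0,0,2],0],
  [[0,0,2],0],
  [[0,0,2],0],
])

```text
time: 12.95
tool_pos: [554.1, 13.8, 230.7]
tcp_rot: [-180.0, -0.0, -14.3]
ft_force: [-0.4, 0.3, -2.0]
finger_gap: 16.0
grip_force: 88.7
```

```bash
python3 - <<'E'
from h import *
s=r.sense();print(s["time"],s["tool_pos"],s["ft_force"])
im=snapshot("wrist");cv2.imwrite("pics/w5.png",cv2.resize(im[60:300,150:420],None,fx=2.5,fy=2.5,interpolation=cv2.INTER_CUBIC))
E
```

```text
12.95 [554.10996915  13.76934492 230.68457233] [-0.39477475  0.27883919 -1.99778762]
```

View pics/w5.png

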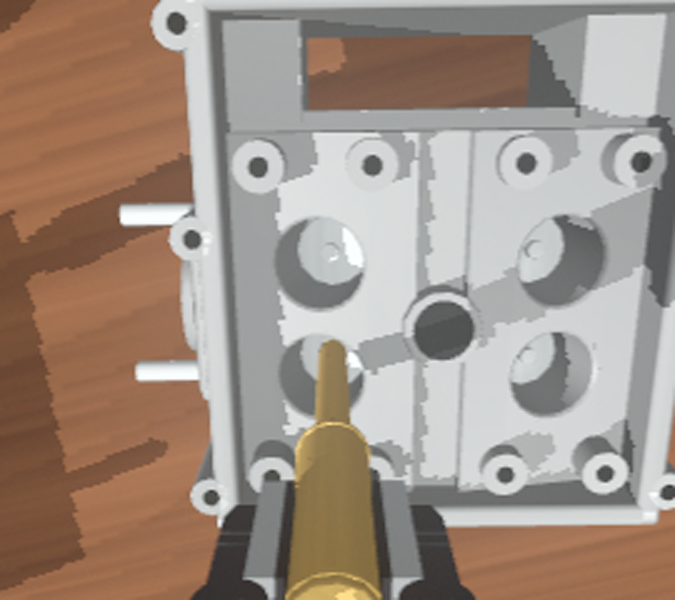

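The tip is at (333,345), over the stem in the lower left bore, and the tunnel exhaust stem shows at (333,252). Pressing.

Emit:
step_arm([
  [[0,0,2],0],
  [[0,0,2],0],
  [[0,0,2],0],
])

```text
time: 13.3
tool_pos: [554.3, 13.9, 229.1]
tcp_rot: [-180.0, -0.1, -14.3]
ft_force: [-0.6, -1.0, 3.3]
finger_gap: 16.2
grip_force: 88.8
```

Emit:
step_arm([
  [[0,0,2],0],
  [[0,0,2],0],
  [[0,0,2],0],
])

```text
time: 13.6
tool_pos: [554.3, 13.7, 227.0]
tcp_rot: [180.0, -0.1, -14.3]
ft_force: [0.4, -1.7, 5.0]
finger_gap: 16.0
grip_force: 89.1
```

Emit:
step_arm([
  [[0,0.5,3],0],
  [[0,0.5,3],0],
  [[0,0.5,3],0],
])

```text
time: 13.9
tool_pos: [554.3, 13.2, 224.5]
tcp_rot: [-180.0, -0.1, -14.3]
ft_force: [-1.7, -0.3, 7.6]
finger_gap: 16.1
grip_force: 89.3
```

Emit:
step_arm([
  [[0,-0.5,-5],0],
  [[0,-0.5,-25],0],
  [[0,-0.5,-45],0],
  [[0,-0.5,-50],0],
  [[12,-0.5,-50],0],
  [[30,-0.5,-50],0],
  [[38,-0.5,-50],0],
  [[38,-0.5,-45],0],
  [[38,-0.5,-30],0],
  [[38,-0.5,-17],0],
  [[38,-0.5,-10],0],
  [[38,-0.5,-9],0],
])

```text
time: 15.1
tool_pos: [589.5, 4.8, 230.4]
tcp_rot: [180.0, 0.2, -14.3]
ft_force: [-0.3, -0.9, -1.9]
finger_gap: 16.2
grip_force: 88.5
```

Emit:
step_arm([
  [[0,0,2],0],
  [[0,0,2],0],
  [[0,0,2],0],
])

```text
time: 15.4
tool_pos: [590.9, 4.6, 230.9]
tcp_rot: [-180.0, -0.0, -14.3]
ft_force: [-0.1, -0.2, -2.2]
finger_gap: 16.0
grip_force: 88.5
```

Emit:
step_arm([
  [[0,0,2],0],
  [[0,0,2],0],
  [[0,0,2],0],
])

```text
time: 15.7
tool_pos: [591.1, 4.5, 229.2]
tcp_rot: [-180.0, -0.1, -14.3]
ft_force: [0.4, 0.1, 3.0]
finger_gap: 15.8
grip_force: 88.6
```

Emit:
step_arm([
  [[0,0,2],0],
  [[0,0,2],0],
  [[0,0,2],0],
])

```text
time: 16.0
tool_pos: [591.1, 4.3, 227.0]
tcp_rot: [180.0, -0.1, -14.3]
ft_force: [-0.7, -1.4, 5.0]
finger_gap: 15.9
grip_force: 89.1
```

Emit:
step_arm([
  [[0,0.5,3],0],
  [[0,0.5,3],0],
  [[0,0.5,3],0],
])

```text
time: 16.3
tool_pos: [591.1, 3.8, 224.5]
tcp_rot: [-180.0, -0.1, -14.3]
ft_force: [-1.0, -1.0, 8.3]
finger_gap: 16.2
grip_force: 89.2
```

Emit:
step_arm([
  [[0,0.2,1.7],0],
  [[0,0.2,1.7],0],
  [[0,0.2,1.7],0],
  [[0,0.2,1.7],0],
])

```text
time: 16.7
tool_pos: [591.2, 3.6, 223.2]
tcp_rot: [-180.0, -0.1, -14.3]
ft_force: [-1.0, -1.3, 9.6]
finger_gap: 15.9
grip_force: 89.4
```

```bash
python3 - <<'E'
from h import *
L=[]
for i in range(30):
    snapshot("top"); s=r.sense(); L.append([*s["tool_pos"],*s["ft_force"],s["grip_force"]])
L=np.array(L);print(s["time"],L.mean(0).round(2),L.std(0).round(2))
E
```

```text
18.2 [591.2    3.6  223.15  -0.99  -1.1    9.3   89.44] [0.01 0.01 0.01 0.41 0.44 0.52 0.  ]
```

Emit:
step_arm([
  [[0,0.1,0.5],0],
  [[0,0.1,0.5],0],
  [[0,0.1,0.5],0],
  [[0,0.1,0.5],0],
])

```text
time: 18.6
tool_pos: [591.2, 3.5, 222.8]
tcp_rot: [-180.0, -0.1, -14.3]
ft_force: [-1.4, -1.0, 9.6]
finger_gap: 16.1
grip_force: 89.4
```

```bash
python3 - <<'E'
from h import *
L=[]
for i in range(20):
    im=snapshot("wrist"); s=r.sense(); L.append([*s["tool_pos"],*s["ft_force"],s["grip_force"]])
L=np.array(L);print(s["time"],L.mean(0).round(2))
cv2.imwrite("pics/w6.png",cv2.resize(im,None,fx=1.4,fy=1.4))
E
```

```text
19.6 [591.21   3.51 222.74  -1.1   -1.03   9.76  89.45]
```

View pics/w6.png

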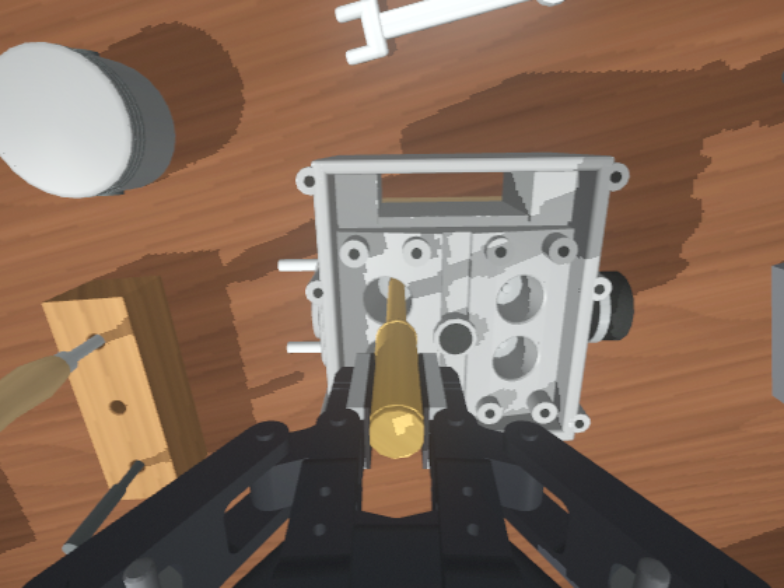

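The drift stands in the tunnel-side exhaust bore (395,285), with the other tools in the block. Force puts this valve about 6.1 mm open and travel about 6.5 mm, so I'm handing in.

```bash
python3 -c "
from bench import r
print(r.hand_in())"
```

```text
the job is handed in; nothing more can be done
None
```

The job is handed in: by force and travel readings, the first three valves were pressed about 4.5–5 mm open in the order asked and released, and the tunnel-side exhaust valve is held about 6.1–6.5 mm open with the drift still gripped.

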